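Ballast the table easel, flip its kickstand and hold the frame upright

TASK

Set up the table easel: thread the wide steel ring and then the narrow one onto its ballast post, each fully home and flat, then flip the kickstand on the frame's left side over its centre and fully down behind the frame. Last, take the frame by its round top bar, bring it upright and hold it there, for it tips forward when let go: finish while still gripping the bar. Leave the other things on the table alone.

Things in the scene. Friction and masses are not known exactly. Their poses are not given: they have to be found in the camera images.
- easel: small wooden table easel, fixed to the table: base board 18 mm thick, spanning x -100 to +90 mm and y -170 to +170 mm from this origin (at table level); x points to the rear (away from the robot), y to its left. The tilting frame stands at y = +40 mm between two wooden cheeks 88 mm high, the ballast post at y = -120 mm
- post_foot (a point): centre of the foot of the steel ballast post, on the base board's top face (18 mm above the table). The post is upright, 16 mm in diameter, 52 mm tall with a tapered tip. Axes as the easel's
- wide_centre (a point): centre of the wide steel ring, lying flat and loose on the table: outside 60 mm, hole 24 mm, 18 mm high (this point 9 mm above its underside), 0.2 to 0.45 kg; its z is the hole's axis
- narrow_centre (a point): centre of the narrow steel ring, lying flat and loose on the table: outside 44 mm, hole 24 mm, 22 mm high (this point 11 mm above its underside), 0.13 to 0.25 kg; its z is the hole's axis
- frame: the easel's tilting frame, 114 mm wide, 0.6 kg, with a pale panel. Origin on its hinge axis (its y), 45 mm above the table; its z runs up the frame. Free hinge: leans 0.5 rad forward (to the robot) on stop pins at the start, 2 N at the bar lifts it; let go, it tips forward even from upright. With the kickstand down the toe meets the board at upright and blocks tipping back
- bar (a point): middle of the frame's round wooden top bar, 16 mm thick, 86 mm free length along the frame's y, 180 mm from the hinge axis; 27 mm free below it. Round, so it can turn between fingers as the frame swings
- leg (a joint): angle of the kickstand on the frame's left side, rad: 0 = folded up along the upright, 2.58 = fully down behind the frame (its stop), growing as it swings up, to the rear and down. A spring pushes it away from its centre at 1.29: back to folded before that, on to the stop after it (at most about 1 N at the toe)
- leg_hinge (a point): point on the kickstand's pivot axis, level sideways with the toe peg's point; the axis is the frame's y. 90 mm from the frame's hinge axis along the frame's z
- toe (a point): point on the round steel toe peg at the kickstand's free end, 130 mm from its pivot axis: peg 12 mm thick, lying along the frame's y, sticking out 35 mm to the left of the 8 mm thick flat leg; this point is 18 mm out from the leg's outer face and 17 mm from the peg's tip
- water_jar: open clear plastic water jar, 86x82x95 mm, origin at its underside; bystander
- brush_tin: short tin can, 76 mm across, 58 mm high, origin at its underside; bystander
- masking_tape: roll of masking tape lying flat, 96 mm across, 25 mm high, origin at its underside; bystander
- chalk_jar: small lidded jar, 53 mm across, 66 mm high, origin at its underside; bystander
- marker_wide: thick marker pen, 150 mm long, 23 mm thick, origin at its underside; bystander
- eraser: eraser, 22x45x13 mm, origin at its underside; bystander
- tube_a: paint tube, 43x146x29 mm, origin at its underside; bystander
Things that resemble listed ones, but are neither listed nor needed, are in the scene too. Leave any brown look-alike of the part that bears narrow_centre alone.

How it is judged:
By the outcome, as a careful person would: the job done as asked, in the order asked, and still so for the second after the job is handed in, while the arm keeps its last pose, push and grip.
It also fails if it takes over 72 s, if anything falls off the work surface, if the arm or the gripper's body presses on something with over 40 N, if the wrist force passes 120 N, or if a joint passes its speed limit or range.

ROBOT

A 6-joint arm with a two-finger parallel gripper is mounted at the origin on the work surface; the furniture and walls round the work are solid. World frame = base frame: x ahead of the robot, y to its left, z up, the work surface at z = 0. Lengths are in m, angles in rad, forces in N, time in s.
With the tool pointing down it reaches from about 0.25 to 0.775 m from the base axis. Payload 4 kg.
Tool frame: the origin (TCP) lies at the very end of the fingers, on their centre line; the grasp point (between the pads) lies 19 mm behind it; x points along the fingers, y is the direction in which the jaws open and shut, and the axes are right-handed (so a half turn about x gives the same grasp; the last joint's range is limited). The gripper opens to 94 mm and grips with 3 to 60 N. Pads are 16 mm wide; open, the fingers measure 119 mm over their backs; the gripper's body (75 mm by 177 mm) begins 78 mm behind the grasp point.
Start: joints at [1.121, 0.087, 1.371, -0, 1.684, -0.103], TCP at [0.187, 0.517, 0.206] pointing down, gripper open.
Joint ranges: [-3.1, 3.1], [-0.76, 2.03], [0.27, 2.55], [-1.08, 4.22], [0.17, 2.65], [-2.57, 2.57]. Speed limits (rad/s): [2.79, 2.79, 3.14, 3.14, 3.14, 3.14].

INTERFACE

Orientations are given as [roll, pitch, yaw] about the fixed x, y, z axes, in that order (R = Rz(yaw) Ry(pitch) Rx(roll)).
In Python, from bench import robot gives the robot as it stands.
- The arm moves only by the tool step_arm, never from a script. Its argument "commands" is a list that holds one entry, the list of rows, each a list of 4 numbers: the shift along the tool's x, y, z as a fraction of full scale, then the turn about the tool's x as a fraction of full scale. A call has 1 to 12 rows; each row is the pose to reach, as a shift and turn from the pose measured when the call began, along the tool's axes at that moment; what a row does not reach only later rows make up. Full scale, the value 1, is 20 cm for a shift and 60 degrees for a turn. A row lasts 1/12 s, in which the tool goes at most 41.7 mm and 7.16 degrees, less where a joint would pass 70% of its speed; a pose out of reach is approached as far as the arm can. A call with a number of a shift or a turn outside -1 to 1 is refused whole. A call with a gripper value outside its range is refused whole. "claw" is the opening in per cent of the stroke, from 0 (shut) to 100 (fully open), set as the call begins (left out, the last holds). The fingers move at their own pace and stop on an object; the grip force is fixed at half the most. Time passes only in rows, so rows that repeat a pose let the fingers close. It gives the time, the measured TCP pose, the force and the opening at its end, in the units of the state.
- robot.get_obs(): the state, without advancing time (a new reading comes with each control period).
- robot.snapshot(name): name is "side" or "top"; returns a dict with "img" (384x512x3 uint8, red, green, blue), "fx", "fy", "cx", "cy" (pixels), "R" (3x3) and "t" (3): a world point X has camera coordinates R X + t. Camera axes: x right, y down, z forward; pixel columns grow to the right and rows downward; lengths in m; the calibration is good to about 2 mm. A picture is of the moment at which its call begins. There is no depth.
- robot.close_job(): hands the job in, once; it reports no verdict.
The state is a dict: "time": time; "joint_positions": joint angles; "qvel": joint speeds; "joint_torque": joint torques, N m; "tool_pos": TCP position; "ee_rot": TCP orientation; "wrist_force": force on the tool from outside, world axes, zero at the start; "wrist_torque": the same for the moment, N m; "width": finger opening in m.
Only numpy, scipy, OpenCV 4.12 (cv2) and the standard library are available. Lean on these libraries where they do the work, as an engineer would, in place of code of your own. Each camera call takes 0.05 s, during which the arm holds its last target. There are 200 camera calls.

## Working session

There is one attempt and no reset: what is moved stays moved. The work goes in short steps, Python scripts to look and compute and a tool call to move; the robot and the scene stay as the last step left them, time stands still between calls to the robot, and variables do not carry over. Pictures are saved under pics/ and viewed, about 8 in all and at most 12, crops included, and the job is handed in when it is done.

Besides the shell and the picture viewer there is one more tool, called after "Request:" as name([rows], argument=value, ...), one row to a line, values as JSON. step_arm: Moves the arm, as the interface text tells. Its arguments: {"type":"object","properties":{"commands":{"type":"array","items":{"type":"array","items":{"type":"array","items":{"type":"number","minimum":-1,"maximum":1}}}},"claw":{"type":"number"}},"required":["commands"]}

```bash
mkdir -p pics; ls
cat > h.py <<'E'
import numpy as np, cv2
from bench import robot
def snap(n,f):
    s=robot.snapshot(n); cv2.imwrite(f'pics/{f}.png',s['img'][:,:,::-1]); np.savez(f'pics/{f}.npz',**{k:np.array(v) for k,v in s.items()}); return s
def load(f): return dict(np.load(f'pics/{f}.npz'))
def ray(s,u,v):
    R=np.array(s['R']);t=np.array(s['t']); d=R.T@np.array([(u-s['cx'])/s['fx'],(v-s['cy'])/s['fy'],1]); return -R.T@t,d
def plane(s,u,v,z):
    c,d=ray(s,u,v); return c+d*(z-c[2])/d[2]
def proj(s,X):
    p=np.array(s['R'])@np.array(X)+np.array(s['t']); return np.array([s['fx']*p[0]/p[2]+s['cx'],s['fy']*p[1]/p[2]+s['cy']])
def tri(s1,p1,s2,p2):
    c1,d1=ray(s1,*p1);c2,d2=ray(s2,*p2)
    a=np.linalg.lstsq(np.c_[d1,-d2],c2-c1,rcond=None)[0]
    A=c1+a[0]*d1;B=c2+a[1]*d2; return (A+B)/2,np.linalg.norm(A-B)
E
python3 - <<'E'
from h import *
o=robot.get_obs();print({k:np.round(v,3) for k,v in o.items()})
ims=[]
for n in('side','top'):
    s=snap(n,n+'0'); ims.append(s['img']); print(n,s['fx'],np.round(-np.array(s['R']).T@s['t'],3),np.round(s['R'],2).tolist())
E
```

```text
pics
{'time': np.float64(0.0), 'joint_positions': array([ 1.121,  0.088,  1.372,  0.   ,  1.684, -0.103]), 'qvel': array([-0.   ,  0.   ,  0.002, -0.002,  0.001, -0.001]), 'joint_torque': array([ 1.0000e-03, -3.4019e+01, -3.0242e+01,  7.2000e-02,  3.3000e-02,
       -0.0000e+00]), 'tool_pos': array([0.187, 0.517, 0.204]), 'ee_rot': array([-1.684,  1.569, -2.03 ]), 'wrist_force': array([-0.554, -0.128, -0.01 ]), 'wrist_torque': array([0.016, 0.017, 0.038]), 'width': np.float64(0.094)}
side 360.7813372815979 [ 0.145 -0.988  0.825] [[0.93, -0.37, 0.01], [-0.21, -0.54, -0.82], [0.3, 0.76, -0.58]]
top 495.37693168626527 [ 0.418 -0.104  1.791] [[-0.01, -1.0, 0.01], [-1.0, 0.01, -0.05], [0.05, -0.01, -1.0]]
```

View pics/side0.png

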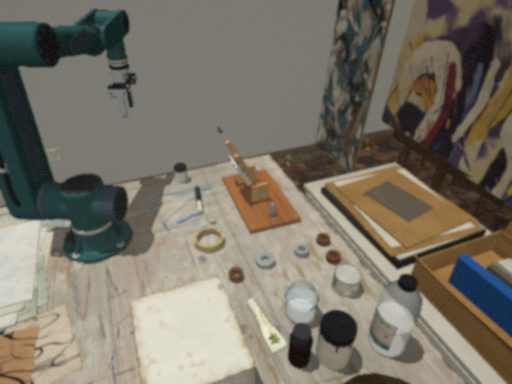

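View pics/top0.png

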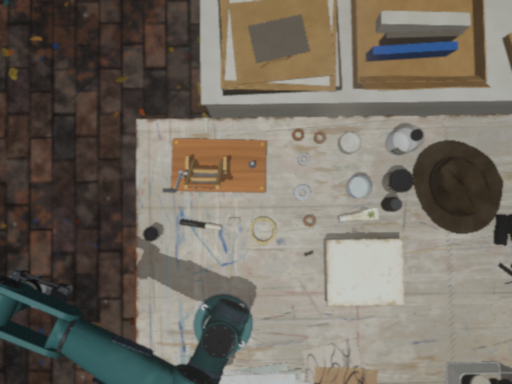

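The steel rings are at top (303,191), wide, and (304,159), narrow. Brown look-alikes are at top (298,134), (320,138) and (309,220), the masking tape at (263,229), and the post at (253,164). I'll check these in one close crop.

Run:
```python
from h import *
a=cv2.imread('pics/top0.png')[125:235,160:330]; b=cv2.imread('pics/side0.png')[115:275,200:350]
a=cv2.resize(a,None,fx=4.4,fy=4.4,interpolation=cv2.INTER_CUBIC)[:,:748]; 
cv2.imwrite('pics/c1.png',a); cv2.imwrite('pics/c2.png',cv2.resize(b,None,fx=3.7,fy=3.7,interpolation=cv2.INTER_CUBIC))
T=load('top0');S=load('side0')
for n,p,z in[('wide',(303,191),.018),('narrow',(304,159),.022),('post',(253,164),.07)]: 
  X=plane(T,*p,z);print(n,X.round(3),'side px',proj(S,X).round(1))
for p in[(172,138),(267,138),(267,192),(172,192)]: print(plane(T,*p,.018).round(3))
```

```text
wide [ 0.472 -0.293  0.018] side px [266.2 257.4]
narrow [ 0.586 -0.299  0.022] side px [300.8 247.7]
post [ 0.567 -0.115  0.07 ] side px [271.3 203. ]
[0.669 0.174 0.018]
[ 0.664 -0.167  0.018]
[ 0.47  -0.164  0.018]
[0.475 0.176 0.018]
```

View pics/c1.png

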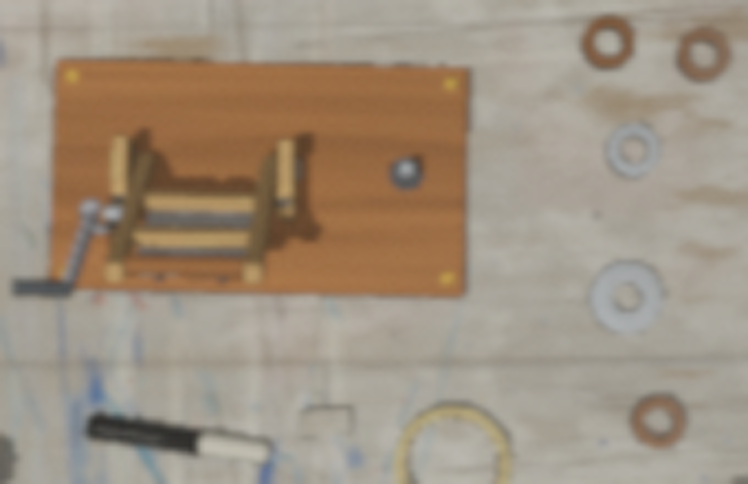

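View pics/c2.png

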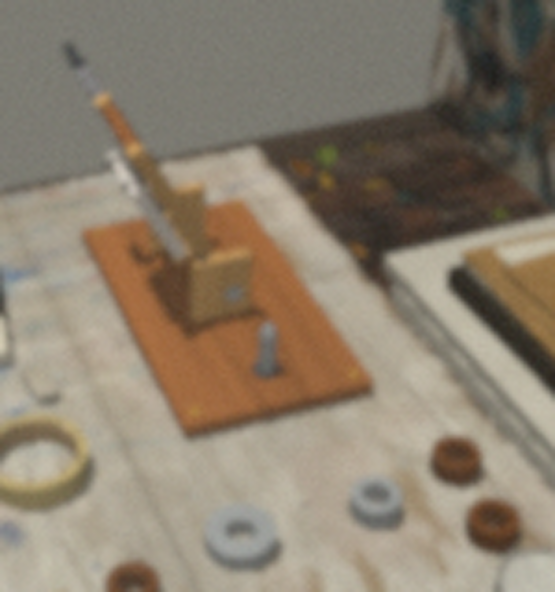

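The crops confirm the choice. In c1 the wide grey ring is at (627,297) and the narrow grey one at (633,150). The brown ones are rejected, and the post tip is at (406,172). The folded kickstand's peg is at c1 (12–75,287). Next I'll refine these by masks and get the tool axes.

```bash
cat >> h.py <<'E'
from scipy.spatial.transform import Rotation as Ro
def tool():
    o=robot.get_obs(); r,p,y=o['ee_rot']; return o,np.array(o['tool_pos']),Ro.from_euler('xyz',[r,p,y]).as_matrix()
def to(X,yaw=None):
    """shift units for target X (world), and turn for jaw axis yaw"""
    o,p,R=tool(); d=R.T@(np.array(X)-p)/.2
    th=np.arctan2(R[1,1],R[0,1]); 
    print('at',p.round(4),'jaw yaw deg',np.degrees(th).round(1),'q6',round(o['joint_positions'][5],2),'F',np.round(o['wrist_force'],1),'w',round(o['width'],4),'t',o['time'],'units',d.round(3),end=' ')
    if yaw is not None:
        e=(th-yaw+np.pi/2)%np.pi-np.pi/2; print('turn units',(np.degrees(e)/60).round(3),end='')
    print()
E
python3 - <<'E'
from h import *
T=load('top0');S=load('side0')
o,p,R=tool();print(R.round(2))
def blob(s,c,r,name,z):
    im=s['img'].astype(int);x,y=c;sub=im[y-r:y+r+1,x-r:x+r+1]
    d=(sub[:,:,0]-sub[:,:,2])   # warm = table/wood, steel ~0
    m=(d<np.median(d[[0,-1]])-12).astype(np.uint8)
    m=cv2.morphologyEx(m,cv2.MORPH_CLOSE,np.ones((3,3),np.uint8))
    cs,_=cv2.findContours(m,cv2.RETR_EXTERNAL,2); c0=max(cs,key=cv2.contourArea)
    (u,v),rad=cv2.minEnclosingCircle(c0);M=cv2.moments(c0);u2,v2=M['m10']/M['m00']+x-r,M['m01']/M['m00']+y-r
    print(name,'px',round(u2,1),round(v2,1),'rad px',round(rad,1),'bbox',cv2.boundingRect(c0),'X',plane(s,u2,v2,z).round(4));return u2,v2
for n,ct,cs,z in[('wide',(303,191),(265,261),.009),('narrow',(304,159),(301,250),.011)]:
    a=blob(T,ct,14,n+' top',z+.004);b=blob(S,cs,14,n+' side',z)
    print(tri(T,a,S,b))
blob(T,(252,164),9,'post',.06)
# board corners by orange mask
hsv=cv2.cvtColor(T['img'],cv2.COLOR_RGB2HSV); m=cv2.inRange(hsv,(5,110,80),(18,255,255)); m[:, :160]=0;m[:,285:]=0;m[:125]=0;m[205:]=0
cs,_=cv2.findContours(m,0,2);c=max(cs,key=cv2.contourArea);r=cv2.minAreaRect(c);print(r)
P=[plane(T,*q,.018) for q in cv2.boxPoints(r)];print(np.round(P,3).tolist(), 'centre',np.mean(P,0).round(4))
# brass dots c1 coords -> px
for q in[(72,77),(451,84),(448,279)]: print('dot',plane(T,q[0]/4.4+160,q[1]/4.4+125,.018).round(3))
# bar and toe: expected points proj
E
```

```text
[[-0.    0.34  0.94]
 [-0.    0.94 -0.34]
 [-1.   -0.   -0.  ]]
wide top px 301.8 192.3 rad px 8.0 bbox (5, 8, 16, 16) X [ 0.4673 -0.2894  0.013 ]
wide side px 264.9 259.6 rad px 9.9 bbox (5, 4, 19, 18) X [ 0.4681 -0.2924  0.009 ]
(array([ 0.46822189, -0.29036327,  0.00685127]), np.float64(0.0015285938512153176))
narrow top px 303.5 158.8 rad px 5.9 bbox (8, 8, 12, 12) X [ 0.5878 -0.2976  0.015 ]
narrow side px 301.1 250.4 rad px 7.9 bbox (8, 7, 14, 15) X [ 0.588 -0.3    0.011]
(array([ 0.58865333, -0.29838835,  0.00924146]), np.float64(0.0006170306062004006))
post px 252.1 163.7 rad px 5.1 bbox (5, 4, 9, 10) X [ 0.5686 -0.1122  0.06  ]
((218.4615936279297, 164.96002197265625), (92.74687957763672, 51.49990463256836), 1.123302698135376)
[[0.483, 0.177, 0.018], [0.668, 0.172, 0.018], [0.657, -0.161, 0.018], [0.472, -0.155, 0.018]] centre [0.5698 0.0083 0.018 ]
dot [0.653 0.159 0.018]
dot [ 0.643 -0.151  0.018]
dot [ 0.483 -0.146  0.018]
```

Request:
step_arm([
  [[-0.3,-1,0.8,0],[-0.3,-1,0.8,0],[-0.3,-1,0.8,0],[-0.3,-1,0.8,0],[-0.3,-1,0.8,0],[-0.3,-1,0.8,0],[-0.3,-1,0.8,0]],
])

```text
time: 0.68
tool_pos: [0.2704, 0.2709, 0.2663]
ee_rot: [-0.388, 1.568, -0.739]
wrist_force: [0.9, 0.9, 0.2]
width: 0.094
```

Request:
step_arm([
  [[0,-1,0.8,0],[0,-1,0.8,0],[0,-1,0.8,0],[0,-1,0.8,0],[0,-1,0.8,0],[0,-1,0.8,0],[0,-1,0.8,0]],
])

```text
time: 1.27
tool_pos: [0.3525, 0.023, 0.2663]
ee_rot: [-0.89, 1.566, -1.249]
wrist_force: [-0.5, 0.4, -0.3]
width: 0.0941
```

Request:
step_arm([
  [[0,-1,0.8,0.6],[0,-1,0.8,0.6],[0,-1,0.8,0.6],[0,-1,0.8,0.6],[0,-1,0.8,0.6],[0,-1,0.8,0.6],[0,-1,0.8,0.6]],
], claw=80)

```text
time: 1.85
tool_pos: [0.4322, -0.2252, 0.2654]
ee_rot: [-0.839, 1.566, -1.832]
wrist_force: [0.8, 0.6, -0.3]
width: 0.075
```

Run:
```python
from h import *
to([.468,-.291,.08],0)
T=load('top0');S=load('side0')
print('post tip',tri(T,(252.3,164.1),S,(272.4,202.8)))
# predicted easel features
o=np.array([.574,.008,0]);w=-.03;Rz=np.array([[np.cos(w),-np.sin(w),0],[np.sin(w),np.cos(w),0],[0,0,1]])
for n,q in[('bar',(-.18*np.sin(.5),.04,.045+.18*np.cos(.5))),('toe?',(-.22*np.sin(.5),.13,.045+.22*np.cos(.5))),('postfoot',(0,-.12,.018)),('posttip',(0,-.12,.07)),('dot',(-.1,-.17,.018)),('dot',(.09,-.17,.018)),('dot',(-.1,.17,.018))]:
  X=o+Rz@q;print(n,X.round(3),'c1',((proj(T,X)-[160,125])*4.4).round(),'c2',((proj(S,X)-[200,115])*3.7).round())
```

```text
at [ 0.4322 -0.2252  0.2654] jaw yaw deg 33.1 q6 -1.17 F [ 0.8  0.6 -0.3] w 0.075 t 1.85 units [ 0.928 -0.026  0.37 ] turn units 0.552
post tip (array([ 0.5688154 , -0.11365699,  0.06907498]), np.float64(0.004834236468760957))
bar [0.489 0.051 0.203] c1 [184. 265.] c2 [121. 131.]
toe? [0.472 0.141 0.238] c1 [ 52. 288.] c2 [73. 59.]
postfoot [ 0.57  -0.112  0.018] c1 [405. 173.] c2 [264. 366.]
posttip [ 0.57  -0.112  0.07 ] c1 [405. 167.] c2 [266. 323.]
dot [ 0.469 -0.159  0.018] c1 [464. 296.] c2 [182. 424.]
dot [ 0.659 -0.165  0.018] c1 [468.  64.] c2 [374. 378.]
dot [0.479 0.181 0.018] c1 [ 46. 290.] c2 [ 77. 225.]
```

Request:
step_arm([
  [[0.5,-0.026,0.37,0.552],[0.928,-0.026,0.37,0.552],[0.928,-0.026,0.37,0.552],[0.928,-0.026,0.37,0.552],[0.928,-0.026,0.37,0.552],[0.928,-0.026,0.37,0.552],[0.928,-0.026,0.37,0.552]],
])

```text
time: 2.43
tool_pos: [0.4664, -0.2893, 0.0774]
ee_rot: [-1.554, 1.564, -3.123]
wrist_force: [1.1, -0.2, 0.2]
width: 0.0751
```

Run:
```python
from h import *
to([.468,-.291,.004],0)
S=snap('side','s1'); T=snap('top','t1')
a=cv2.resize(S['img'][180:290,210:320],None,fx=3.6,fy=3.6,interpolation=2);b=cv2.resize(T['img'][145:255,250:360],None,fx=3.6,fy=3.6,interpolation=2)
cv2.imwrite('pics/d1.png',np.hstack([a,b])[:,:,::-1])
print((proj(S,[.468,-.291,.009])-[210,180])*3.6)
```

```text
at [ 0.4664 -0.2893  0.0774] jaw yaw deg 0.1 q6 -0.66 F [ 1.1 -0.2  0.2] w 0.0751 t 2.4333 units [0.367 0.011 0.008] turn units 0.002
[196.81552478 285.50370515]
```

View pics/d1.png

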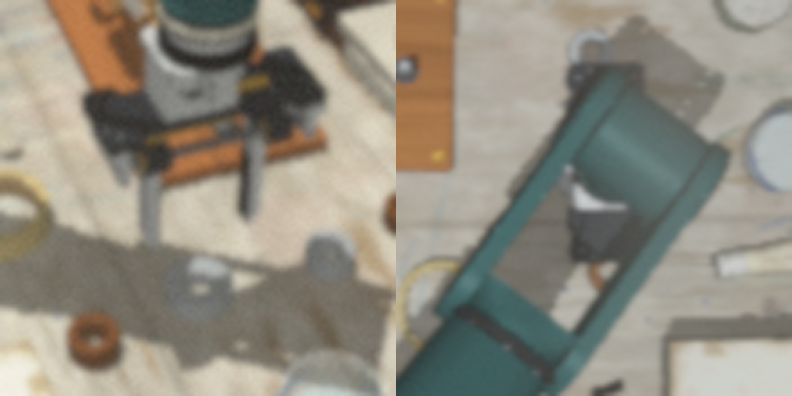

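d1 shows the fingers either side of the wide ring, whose hole is at d1 (203,288), close to the predicted (197,286). I'll descend and grip.

Request:
step_arm([
  [[0.2,0.013,0.008,0],[0.3,0.013,0.008,0],[0.365,0.013,0.008,0],[0.365,0.013,0.008,0],[0.365,0.013,0.008,0]],
])

```text
time: 2.95
tool_pos: [0.4731, -0.2934, 0.0122]
ee_rot: [0.477, 1.561, -1.09]
wrist_force: [-0.2, -0.6, -0.4]
width: 0.0752
```

Request:
step_arm([
  [[0,0,0,0],[0,0,0,0],[0,0,0,0],[0,0,0,0],[0,0,0,0],[0,0,0,0]],
], claw=0)

```text
time: 3.45
tool_pos: [0.4733, -0.2943, 0.0146]
ee_rot: [0.465, 1.559, -1.102]
wrist_force: [-4.7, 0.7, 7.2]
width: 0.0574
```

Run:
```python
from h import *
to([.5695,-.1125,.12],0)
```

```text
at [ 0.4733 -0.2943  0.0146] jaw yaw deg 0.2 q6 -0.66 F [-4.7  0.7  7.2] w 0.0574 t 3.45 units [-0.534  0.487 -0.902] turn units 0.003
```

Gripped too high (TCP 14.6 mm, width under 60 mm). I'll reopen, go lower with more rows and re-grip.

Request:
step_arm([
  [[0,0,0,0],[0,0,0,0],[0,0,0,0],[0,0,0,0]],
], claw=80)

```text
time: 3.78
tool_pos: [0.4737, -0.2943, 0.0147]
ee_rot: [0.523, 1.558, -1.045]
wrist_force: [-0.3, -0.5, -0.8]
width: 0.0747
```

Request:
step_arm([
  [[0.04,0,-0.01,0],[0.055,0,-0.01,0],[0.055,0,-0.01,0],[0.055,0,-0.01,0],[0.055,0,-0.01,0]],
])

```text
time: 4.2
tool_pos: [0.4737, -0.2923, 0.0034]
ee_rot: [0.512, 1.559, -1.055]
wrist_force: [0.9, 0.6, 0.2]
width: 0.0749
```

Run:
```python
from h import *
to([.47,-.291,.003],0)
S=snap('side','s2')
cv2.imwrite('pics/d2.png',cv2.resize(S['img'][200:300,205:325],None,fx=5,fy=5,interpolation=2)[:,:,::-1])
```

```text
at [ 0.4737 -0.2923  0.0034] jaw yaw deg 0.2 q6 -0.65 F [0.9 0.6 0.2] w 0.0749 t 4.2 units [ 0.002 -0.019 -0.007] turn units 0.004
```

View pics/d2.png

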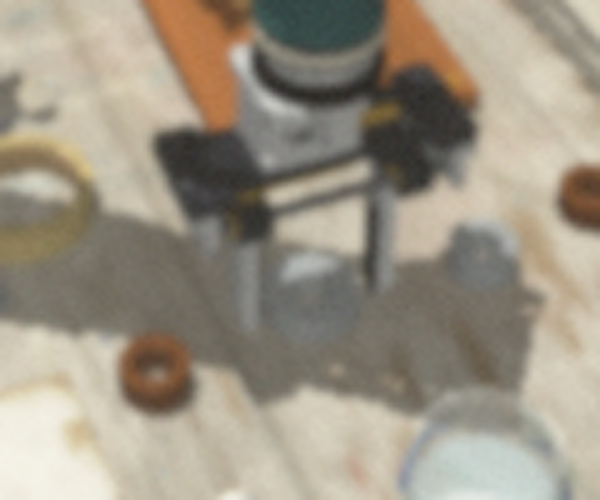

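The ring lies flat between the fingers, its centre near d2 (313,295) with the finger tips at (250,325) and (380,288). Gripping.

Request:
step_arm([
  [[0,0,0,0],[0,0,0,0],[0,0,0,0],[0,0,0,0],[0,0,0,0],[0,0,0,0]],
], claw=0)

```text
time: 4.75
tool_pos: [0.4737, -0.2925, 0.0038]
ee_rot: [0.509, 1.558, -1.059]
wrist_force: [-0.7, 0.1, 1.2]
width: 0.058
```

Request:
step_arm([
  [[-0.2,0,0,0],[-0.45,0,0,0],[-0.65,0,0,0],[-0.65,0,0,0],[-0.65,0,0,0],[-0.65,0,0,0]],
])

```text
time: 5.25
tool_pos: [0.4722, -0.2905, 0.132]
ee_rot: [0.419, 1.561, -1.148]
wrist_force: [0.1, 0.2, -5.3]
width: 0.058
```

Run:
```python
from h import *
to([.5695,-.1125,.125],0)
```

```text
at [ 0.4722 -0.2905  0.132 ] jaw yaw deg 0.2 q6 -0.65 F [ 0.1  0.2 -5.3] w 0.058 t 5.25 units [ 0.029  0.489 -0.889] turn units 0.003
```

Request:
step_arm([
  [[0,0.12,-0.22,0],[0,0.25,-0.45,0],[0,0.37,-0.67,0],[0,0.44,-0.8,0],[0,0.489,-0.889,0],[0.03,0.489,-0.889,0],[0.03,0.489,-0.889,0],[0.03,0.489,-0.889,0]],
])

```text
time: 5.92
tool_pos: [0.5671, -0.1119, 0.1204]
ee_rot: [-0.432, 1.562, -1.998]
wrist_force: [0.0, 0.4, -4.1]
width: 0.0584
```

Run:
```python
from h import *
to([.5695,-.1125,.125],0)
S=snap('side','s3');_,p,R=tool()
print('tcp px d3',(proj(S,p)-[225,150])*6, 'post tip',(proj(S,[.5695,-.1125,.07])-[225,150])*6,(proj(S,[.5695,-.1125,.018])-[225,150])*6,'ring c',(proj(S,p+[0,0,.005])-[225,150])*6)
cv2.imwrite('pics/d3.png',cv2.resize(S['img'][150:240,225:325],None,fx=6,fy=6,interpolation=2)[:,:,::-1])
```

```text
at [ 0.5671 -0.1119  0.1204] jaw yaw deg 0.2 q6 -0.29 F [ 0.   0.4 -4.1] w 0.0584 t 5.9167 units [-0.023  0.012  0.003] turn units 0.004
tcp px d3 [280.79257303 241.69820937] post tip [280.46251526 314.30158305] [277.20721324 384.94358952] ring c [281.12295208 234.37115776]
```

View pics/d3.png

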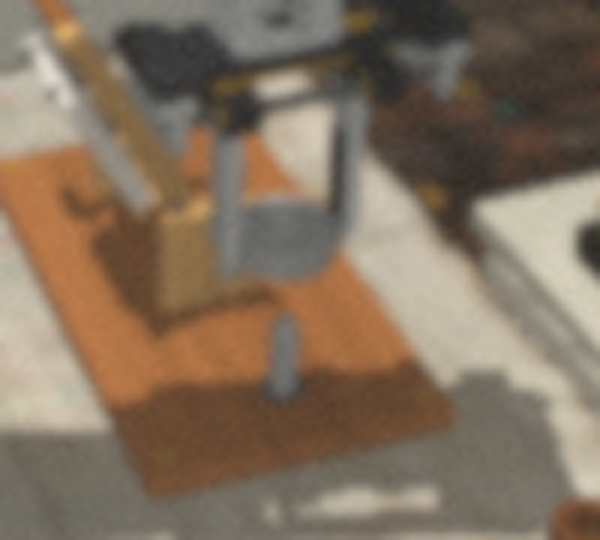

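d3 shows the ring held flat, with its lowest point at (290,283), above the post whose tip is at (287,316) and foot at (284,392). I'll compare ring and post numerically in this view to find the offset.

Run:
```python
from h import *
S=load('s3');p=np.array([.5671,-.1119,.1204])
im=S['img'].astype(float);d=cv2.GaussianBlur(im[:,:,0]-im[:,:,2],(0,0),.7)
for v in range(192,220,3): print(v,d[v,264:284].astype(int))
print('cols')
for u in (265,270,273,276,279): print(u,d[186:204,u].astype(int))
t=np.linspace(0,2*np.pi,200)
C=np.array([proj(S,p+[.03*np.cos(a),.03*np.sin(a),-.0038]) for a in t]);i=C[:,1].argmax();print('ring low pt pred',C[i],'right',C[C[:,0].argmax()])
X=np.array([.5695,-.1125,0]);print('post foot edges pred',[proj(S,X+[s*.008*.93,-s*.008*.37,.04])for s in(-1,1)])
```

```text
192 [ 4  4  3  3  3  2  2  3  2  2  2  3  4  4  8 20 39 55 55 44]
195 [26 30 30 26 22 18 16 16 15 16 17 21 28 39 54 73 90 98 98 85]
198 [ 61  60  57  57  61  65  72  78  84  88  92  94  95  96  98 100 102 105
 105 104]
201 [ 78  78  78  82  83  82  79  74  74  82  93 100 103 103 100  99  99 100
 102 103]
204 [102 101 100  97  90  74  48  24  15  24  49  78  96 102 102 101 100  99
 100 101]
207 [104 103 102  99  89  68  39  16   8  16  40  69  90  98 100 101 102 100
 100  99]
210 [101 102 101  98  87  65  35  13   7  17  39  63  77  82  84  85  88  90
  93  94]
213 [77 75 72 66 50 29 14  6  3  6 15 29 40 46 48 50 53 55 56 58]
216 [51 50 49 46 39 30 22 18 17 20 27 36 43 46 47 47 47 50 52 52]
219 [54 53 51 50 49 49 50 50 49 48 49 49 49 48 48 48 47 47 49 50]
cols
265 [ 4  3  3  3  3  3  4  6 15 30 47 57 60 59 64 78 92 99]
270 [ 2  2  3  4  3  3  2  3  5 16 38 61 72 72 75 79 73 60]
273 [ 2  2  3  4  4  3  2  3  6 16 38 67 88 96 94 82 62 39]
276 [  3   3   4   3   3   4   4   5  11  28  54  80  95 101 103 103 101  99]
279 [  3   2   3   5   8  12  20  32  52  73  90  98 100 100  99  99  99 100]
ring low pt pred [271.85007014 196.81557721] right [280.5452734  191.76399717]
post foot edges pred [array([269.10941942, 209.2358503 ]), array([273.74561655, 209.25447308])]
```

Request:
step_arm([
  [[0,0.02,0.025,0],[0.1,0.02,0.025,0],[0.205,0.02,0.025,0],[0.205,0.02,0.025,0],[0.205,0.02,0.025,0],[0.205,0.02,0.025,0]],
])

```text
time: 6.47
tool_pos: [0.5718, -0.1192, 0.0815]
ee_rot: [-0.047, 1.562, -1.617]
wrist_force: [-0.2, -0.2, -4.3]
width: 0.0584
```

Run:
```python
from h import *
to([.571,-.117,.079],0)
S=snap('side','s4');T=snap('top','t4');_,p,R=tool()
a=cv2.resize(S['img'][170:235,240:305],None,fx=6,fy=6,interpolation=2);b=cv2.resize(T['img'][130:195,220:285],None,fx=6,fy=6,interpolation=2)
cv2.imwrite('pics/d4.png',np.hstack([a,b])[:,:,::-1])
im=S['img'].astype(float);d=cv2.GaussianBlur(im[:,:,0]-im[:,:,2],(0,0),.7)
for v in (202,205,208,211): print(v,d[v,258:288].astype(int))
for u in (265,268,271,274,277): print(u,d[198:215,u].astype(int))
t=np.linspace(0,2*np.pi,200)
C=np.array([proj(S,p+[.03*np.cos(a),.03*np.sin(a),-.0038]) for a in t]);i=C[:,1].argmax();print('ring low pt pred',C[i],'right',C[C[:,0].argmax()])
```

```text
at [ 0.5718 -0.1192  0.0815] jaw yaw deg 0.1 q6 -0.3 F [-0.2 -0.2 -4.3] w 0.0584 t 6.4667 units [ 0.012 -0.004 -0.011] turn units 0.001
202 [ 72  76  78  74  63  47  30  17  10   5   4   4   3   2   2   3   4   3
   3   3   3   3   8  23  48  76  94 101 103  99]
205 [ 98 100 101 101 102  98  90  79  66  51  36  23  12   5   2   3   6   9
  13  15  21  33  50  69  85  95  99 101 102 103]
208 [102 101 100 100 102 102 102 102 101  98  89  67  37  15   9  15  35  58
  75  83  89  95  99 100 100  99  99  98  99 101]
211 [105 103 102  99  96  96  98  99 100  97  84  59  30  11   6  13  33  55
  69  75  78  80  83  86  90  91  91  89  87  84]
265 [  4   4   5   9  17  34  57  79  93 100 102 103 102  99  93  79  63]
268 [ 3  3  3  3  4  7 17 36 61 81 89 89 88 84 73 57 41]
271 [ 3  2  2  2  2  2  3  5  9 13 15 14 14 11  8  5  5]
274 [ 5  7  7  6  4  2  3  6 14 26 35 40 39 33 22 14 11]
277 [ 2  3  3  3  3  2  5 15 36 63 83 91 88 75 59 48 44]
ring low pt pred [273.79945409 206.78237329] right [282.32847939 201.61726695]
```

View pics/d4.png

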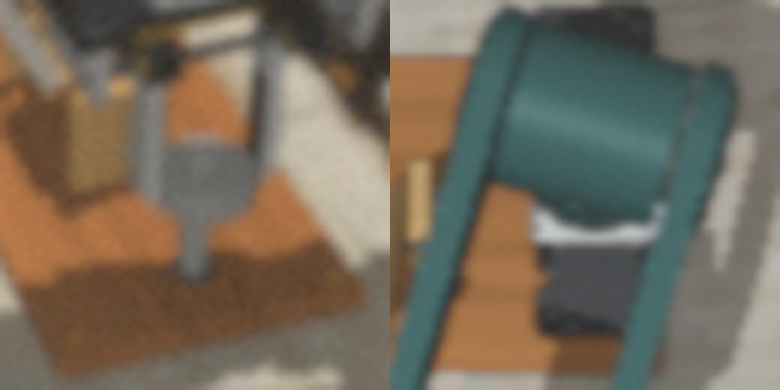

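d4 shows the ring about 1 px right of the post axis (ring col 273.3, post col 272.5). I'll shift slightly (x −1.5 mm, y +2 mm) and lower in stages, watching the force.

Request:
step_arm([
  [[0,-0.008,-0.011,0],[0,-0.008,-0.011,0],[0.05,-0.008,-0.011,0],[0.1,-0.008,-0.011,0],[0.1,-0.008,-0.011,0]],
])

```text
time: 6.98
tool_pos: [0.5689, -0.1162, 0.0591]
ee_rot: [-0.455, 1.562, -2.024]
wrist_force: [-0.8, 1.4, -5.5]
width: 0.058
```

Request:
step_arm([
  [[0.06,0,0,0],[0.12,0,0,0],[0.175,0,0,0],[0.175,0,0,0],[0.175,0,0,0]],
])

```text
time: 7.4
tool_pos: [0.568, -0.1163, 0.0228]
ee_rot: [-0.708, 1.561, -2.276]
wrist_force: [0.8, 0.2, -3.5]
width: 0.058
```

Request:
step_arm([
  [[0,0,0,0],[0,0,0,0],[0,0,0,0],[0,0,0,0]],
], claw=80)

```text
time: 7.73
tool_pos: [0.5688, -0.1165, 0.024]
ee_rot: [-0.463, 1.562, -2.031]
wrist_force: [0.7, -0.5, -0.3]
width: 0.0749
```

Request:
step_arm([
  [[-0.15,0,0,0],[-0.3,0,0,0],[-0.5,0,0.05,0],[-0.5,0.04,0.3,0],[-0.5,0.08,0.5,0],[-0.5,0.12,0.7,0],[-0.5,0.12,0.91,0],[-0.5,0.12,0.91,0],[-0.5,0.12,0.91,0],[-0.5,0.12,0.91,0]],
], claw=70)

```text
time: 8.57
tool_pos: [0.5936, -0.2975, 0.1254]
ee_rot: [-0.489, 1.563, -2.058]
wrist_force: [-0.1, -0.0, -0.6]
width: 0.0659
```

Run:
```python
from h import *
to([.592,-.298,.006],0)
S=snap('side','s5')
a=cv2.resize(S['img'][185:265,250:330],None,fx=5,fy=5,interpolation=2)
cv2.imwrite('pics/d5.png',a[:,:,::-1])
print((proj(S,[.592,-.298,.011])-[250,185])*5,(proj(S,[.5695,-.115,.027])-[250,185])*5)
```

```text
at [ 0.5936 -0.2975  0.1254] jaw yaw deg 0.1 q6 -0.55 F [-0.1 -0.  -0.6] w 0.0659 t 8.5667 units [ 0.597 -0.006 -0.002] turn units 0.001
[259.88347183 323.21120799] [107.94316358 137.93759587]
```

View pics/d5.png

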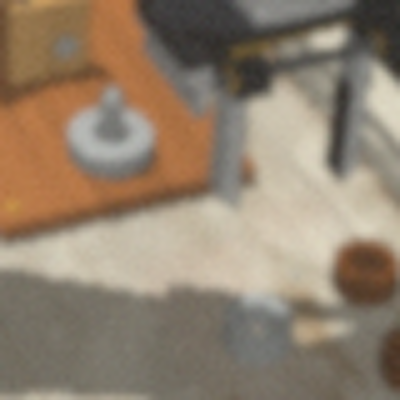

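The wide ring sits flat on the board around the post, at d5 (110,140). The narrow ring is at d5 (258,328), predicted (260,323). Descending to grip it.

Request:
step_arm([
  [[0.2,-0.006,0.006,0],[0.4,-0.006,0.006,0],[0.5,-0.006,0.006,0],[0.6,-0.006,0.006,0],[0.605,-0.006,0.006,0],[0.605,-0.006,0.006,0],[0.605,-0.006,0.006,0]],
])

```text
time: 9.2
tool_pos: [0.5927, -0.2972, 0.0056]
ee_rot: [-0.372, 1.563, -1.938]
wrist_force: [0.1, 0.6, 0.1]
width: 0.0657
```

Request:
step_arm([
  [[0,0,0,0],[0,0,0,0],[0,0,0,0],[0,0,0,0],[0,0,0,0],[0,0,0,0]],
], claw=0)

```text
time: 9.7
tool_pos: [0.5928, -0.2974, 0.0064]
ee_rot: [-0.321, 1.563, -1.888]
wrist_force: [-2.6, 0.7, 4.4]
width: 0.0426
```

Request:
step_arm([
  [[-0.2,0,0,0],[-0.45,0,0,0],[-0.6,0,0,0],[-0.6,0,0,0],[-0.6,0,0,0],[-0.6,0,0,0]],
])

```text
time: 10.2
tool_pos: [0.5927, -0.2962, 0.1252]
ee_rot: [-0.488, 1.563, -2.054]
wrist_force: [-0.7, 0.3, -1.2]
width: 0.0427
```

Run:
```python
from h import *
to([.5692,-.1165,.122],0)
```

```text
at [ 0.5927 -0.2962  0.1252] jaw yaw deg 0.3 q6 -0.55 F [-0.7  0.3 -1.2] w 0.0427 t 10.2 units [ 0.011 -0.113 -0.899] turn units 0.004
```

Request:
step_arm([
  [[0,-0.03,-0.2,0],[0,-0.06,-0.45,0],[0,-0.09,-0.67,0],[0,-0.1,-0.8,0],[0.0,-0.115,-0.899,0],[0.1,-0.115,-0.899,0],[0.2,-0.115,-0.899,0],[0.2,-0.115,-0.899,0],[0.2,-0.115,-0.899,0],[0.2,-0.115,-0.899,0]],
])

```text
time: 11.03
tool_pos: [0.5682, -0.1169, 0.0832]
ee_rot: [-0.758, 1.563, -2.324]
wrist_force: [0.6, -0.8, -0.4]
width: 0.0424
```

Run:
```python
from h import *
to([.5692,-.1165,.08],0)
S=snap('side','s6');_,p,R=tool()
cv2.imwrite('pics/d6.png',cv2.resize(S['img'][170:235,240:305],None,fx=6,fy=6,interpolation=2)[:,:,::-1])
im=S['img'].astype(float);d=cv2.GaussianBlur(im[:,:,0]-im[:,:,2],(0,0),.7)
for v in (199,201,203,205,207): print(v,d[v,258:288].astype(int))
for u in (266,268,270,272,274,276): print(u,d[196:210,u].astype(int))
t=np.linspace(0,2*np.pi,200)
C=np.array([proj(S,p+[.022*np.cos(a),.022*np.sin(a),-.0064]) for a in t]);i=C[:,1].argmax();print('ring low pt pred',C[i],'right',C[C[:,0].argmax()],'axis',proj(S,p-[0,0,.0064]))
```

```text
at [ 0.5682 -0.1169  0.0832] jaw yaw deg 0.2 q6 -0.3 F [ 0.6 -0.8 -0.4] w 0.0424 t 11.0333 units [ 0.016  0.005 -0.002] turn units 0.004
199 [62 60 57 51 39 25 13  7  4  4  3  3  3  3  3  2  2  2  3  4  8 18 31 51
 73 91 99 98 86 67]
201 [ 61  65  67  66  64  57  43  28  16   9   5   3   3   3   2   1   1   2
   4   9  23  45  69  86  96 101 104 104 100  92]
203 [ 85  90  93  95  96  94  86  71  52  34  20  10   5   3   1   2   4   6
  13  25  46  70  88  96  98  99 102 104 104 102]
205 [ 98  99 101 102 102 101  99  92  80  63  44  27  14   6   3   5  11  22
  39  61  80  93  98  97  97  98 100 101 103 104]
207 [101 100 100 101 100  94  81  63  45  31  21  11   6   3   2   3   8  15
  28  47  67  85  95  98  99  99  98  99 100 102]
266 [ 4  3  3  4  8 16 31 52 72 80 68 45 25 12]
268 [ 6  3  3  3  4  5  9 20 36 44 37 21  9  5]
270 [ 5  3  4  3  3  3  3  5 10 14 12  6  3  2]
272 [4 3 2 3 3 2 2 1 2 3 3 2 2 3]
274 [ 4  2  2  2  2  1  2  4  7 11 11  8  4  3]
276 [ 6  3  3  3  3  4  5 13 26 39 40 28 15  7]
ring low pt pred [272.49063029 205.43876056] right [278.75759367 201.67316181] axis [272.24390585 201.39401016]
```

View pics/d6.png

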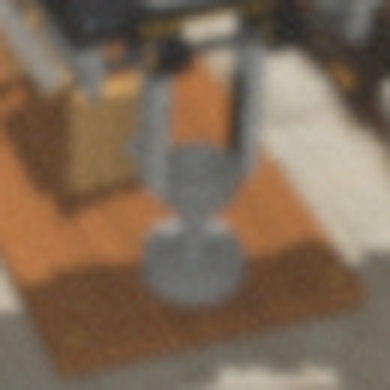

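d6 shows the narrow ring centred in column (272.2) over the post and the seated wide ring. Lowering.

Request:
step_arm([
  [[0,0.005,-0.009,0],[0.03,0.005,-0.009,0],[0.07,0.005,-0.009,0],[0.11,0.005,-0.009,0],[0.11,0.005,-0.009,0]],
])

```text
time: 11.5
tool_pos: [0.5683, -0.1151, 0.0596]
ee_rot: [-0.981, 1.562, -2.548]
wrist_force: [-0.8, -0.3, -1.7]
width: 0.0426
```

Request:
step_arm([
  [[0.04,0,0,0],[0.08,0,0,0],[0.08,0,0,0],[0.08,0,0,0]],
])

```text
time: 11.83
tool_pos: [0.5677, -0.1149, 0.0426]
ee_rot: [-1.108, 1.561, -2.675]
wrist_force: [0.7, -0.3, -1.2]
width: 0.0425
```

Request:
step_arm([
  [[0,0,0,0],[0,0,0,0],[0,0,0,0],[0,0,0,0],[0,0,0,0]],
], claw=70)

```text
time: 12.25
tool_pos: [0.5679, -0.1151, 0.0429]
ee_rot: [-1.06, 1.561, -2.627]
wrist_force: [0.2, -0.4, 0.8]
width: 0.0655
```

Request:
step_arm([
  [[-0.2,0,0,0],[-0.4,0,0,0],[-0.6,0,0,0],[-0.8,0,0,0],[-1,0,0,0],[-1,-0.4,0,0],[-1,-0.8,0,0],[-1,-1,0,0],[-1,-1,0,0],[-1,-1,0,0]],
], claw=0)

```text
time: 13.08
tool_pos: [0.3672, -0.1146, 0.2448]
ee_rot: [-0.987, 1.561, -2.553]
wrist_force: [-0.7, 0.4, 1.0]
width: 0.003
```

Run:
```python
from h import *
to([.44,.13,.24],0)
S=snap('side','s7');T=snap('top','t7')
a=cv2.resize(S['img'][120:225,205:300],None,fx=5,fy=5,interpolation=2);b=cv2.resize(T['img'][125:230,160:270],None,fx=5,fy=5,interpolation=2)[:525]
im=np.hstack([a,b])[:,:,::-1];print(im.shape)
cv2.imwrite('pics/d7.png',cv2.resize(im,(800,int(im.shape[0]*800/im.shape[1]))));print(800/im.shape[1]*5)
```

```text
at [ 0.3672 -0.1146  0.2448] jaw yaw deg 0.2 q6 -0.45 F [-0.7  0.4  1. ] w 0.003 t 13.0833 units [ 0.015  0.369 -1.222] turn units 0.004
(525, 1025, 3)
3.902439024390244
```

View pics/d7.png

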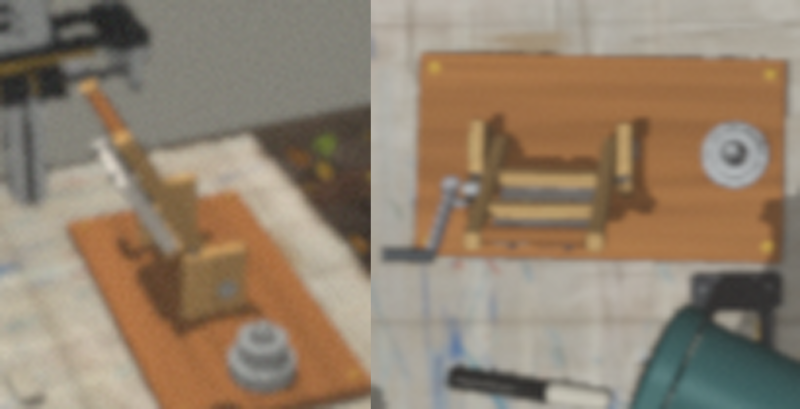

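Both rings are home: concentric at d7 (735,153) from above, and stacked flat in the side view. The peg runs from d7 (382,254) to (435,256). I have viewed 11 pictures, so I'm keeping the last one for the end. Next I'll compute the toe and bar positions.

Run:
```python
from h import *
T=load('t7');S=load('side0')
cv=lambda x,y:((x-370.7)/3.902+160,y/3.902+125)
for n,q in[('tip',(382,254)),('root',(435,256))]: print(n,plane(T,*cv(*q),.238).round(4))
o=np.array([.5716,.006,0]);w=-.03;Rz=np.array([[np.cos(w),-np.sin(w),0],[np.sin(w),np.cos(w),0],[0,0,1]])
print('bar exp',o+Rz@[-.18*np.sin(.5),.04,.045+.18*np.cos(.5)])
t0=S; print('side peg near-end px',(70/3.7+200,48/3.7+115),'leg top',(78/3.7+200,62/3.7+115))
for y in(.10,.12,.14,.16): X=o+Rz@[-.22*np.sin(.5),y,.045+.22*np.cos(.5)];print(y,X.round(3),proj(S,X).round(1),proj(T,X).round(1))
print('bar tri ends',tri(load('top0'),(186.1,186.4),S,(227,142)),tri(load('top0'),(216.8,186.4),S,(237.3,155.5)))
print('peg px top',cv(382,254),cv(435,256))
```

```text
tip [0.4742 0.1693 0.238 ]
root [0.472  0.1268 0.238 ]
bar exp [0.48654205 0.04857051 0.20296486]
side peg near-end px (218.9189189189189, 127.97297297297297) leg top (221.0810810810811, 131.75675675675674)
0.1 [0.469 0.109 0.238] [221.6 134.9] [182.1 191.4]
0.12 [0.47  0.129 0.238] [220.  132.5] [175.7 191.3]
0.14 [0.47  0.149 0.238] [218.5 130.1] [169.4 191.2]
0.16 [0.471 0.169 0.238] [217.  127.8] [163.  191.1]
bar tri ends (array([0.48558535, 0.10015018, 0.21136578]), np.float64(0.0006469444251270455)) (array([0.48653349, 0.00171177, 0.20954295]), np.float64(0.0041334684608472635))
peg px top (162.89595079446437, 190.09482316760636) (176.4787288569964, 190.6073808303434)
```

Request:
step_arm([
  [[0,0,-0.2,0],[0,0,-0.4,0],[0,0,-0.6,0],[0,0,-0.8,0],[0,0,-1,0],[0,0,-1,0],[0,0,-1,0]],
])

```text
time: 13.77
tool_pos: [0.3664, 0.0875, 0.2445]
ee_rot: [-0.742, 1.562, -2.305]
wrist_force: [0.1, -0.3, 0.7]
width: 0.0006
```

Request:
step_arm([
  [[0,0,-0.2,0],[0,0.1,-0.33,0],[0.1,0.25,-0.33,0],[0.1,0.25,-0.33,0],[0.1,0.25,-0.33,0],[0.1,0.25,-0.33,0]],
])

```text
time: 14.27
tool_pos: [0.416, 0.1523, 0.2237]
ee_rot: [-0.791, 1.561, -2.356]
wrist_force: [0.7, -0.2, 0.2]
width: 0.0004
```

Run:
```python
from h import *
to([.45,.152,.222],0)
```

```text
at [0.416  0.1523 0.2237] jaw yaw deg 0.3 q6 0.22 F [ 0.7 -0.2  0.2] w 0.0004 t 14.2667 units [0.007 0.17  0.002] turn units 0.005
```

Request:
step_arm([
  [[0,0.1,0,0],[0,0.16,0,0],[0,0.22,0,0],[0,0.28,0,0],[0,0.34,0.005,0],[0,0.4,0.008,0],[0,0.46,0.01,0],[0,0.52,0.012,0],[0.01,0.58,0.015,0],[0.02,0.64,0.015,0],[0.03,0.7,0.015,0]],
])

```text
time: 15.18
tool_pos: [0.5564, 0.1485, 0.2185]
ee_rot: [-0.618, 1.562, -2.186]
wrist_force: [-0.6, 1.7, -0.3]
width: 0.0003
```

Run:
```python
from h import *
to([.615,.147,.19],0)
T=snap('top','t8');im=T['img'].astype(int)
# steel dark-grey peg left of board: changed pixels vs t7
d=np.abs(im-load('t7')['img'].astype(int)).sum(2)>60
d[:130]=0;d[200:]=0;d[:,:155]=0;d[:,230:]=0
for v in range(150,198,3): print(v,''.join('#' if x else '.' for x in d[v,155:230]))
```

```text
at [0.5564 0.1485 0.2185] jaw yaw deg 0.2 q6 0.16 F [-0.6  1.7 -0.3] w 0.0003 t 15.1833 units [0.141 0.294 0.007] turn units 0.003
150 ###################............######################..........########....
153 #####################..........######################...........########...
156 ######################.........####....#############............#####......
159 #######################.......####.......#######.................##........
162 ########################......####.........#####...........................
165 #########################.....####.........................................
168 #####################..###....#####........................................
171 ########..###########..#######........######...............#####...........
174 ######################......######.........................................
177 ##############################.....####.................####...............
180 #########################...............................######........#####
183 ########################.........................................##########
186 ########################.....#............###################....##########
189 #############.#####.#####.................#####################.#########..
192 ........#####.......######......................###########################
195 ..............############......................###########################
```

Request:
step_arm([
  [[0.02,0.06,0.002,0],[0.04,0.12,0.004,0],[0.07,0.18,0.006,0],[0.1,0.24,0.008,0],[0.13,0.3,0.01,0],[0.17,0.35,0.01,0],[0.17,0.35,0.01,0],[0.17,0.35,0.01,0]],
])

```text
time: 15.9
tool_pos: [0.6274, 0.1456, 0.1827]
ee_rot: [-0.683, 1.561, -2.252]
wrist_force: [-0.3, 0.3, 0.2]
width: 0.0004
```

Run:
```python
from h import *
to([.615,.147,.19],0)
T=snap('top','t9');S=snap('side','s9')
im=S['img'];cv2.imwrite('pics/d9.png',cv2.resize(np.hstack([im[110:215,200:300],T['img'][125:230,150:250]]),None,fx=4,fy=4,interpolation=2)[:,:,::-1])
```

```text
at [0.6274 0.1456 0.1827] jaw yaw deg 0.1 q6 0.14 F [-0.3  0.3  0.2] w 0.0004 t 15.9 units [-0.036 -0.062 -0.007] turn units 0.001
```

Request:
step_arm([
  [[-0.2,-0.03,0,0],[-0.4,-0.03,0,0],[-0.6,-0.1,0,0],[-0.6,-0.3,0,0],[-0.6,-0.5,0,0],[-0.6,-0.7,0,0],[-0.6,-1,0,0],[-0.6,-1,0,0],[-0.6,-1,0,0]],
], claw=50)

```text
time: 16.75
tool_pos: [0.4245, 0.1467, 0.3076]
ee_rot: [0.123, 1.565, -1.444]
wrist_force: [0.1, 0.7, 0.2]
width: 0.0468
```

Request:
step_arm([
  [[0,-0.2,0,0],[0,-0.4,0,0],[0,-0.6,0,0],[0,-0.6,0,0],[0,-0.6,0,0]],
])

```text
time: 17.17
tool_pos: [0.3042, 0.1464, 0.3089]
ee_rot: [0.887, 1.564, -0.678]
wrist_force: [-0.3, -0.4, -0.5]
width: 0.047
```

Run:
```python
from h import *
to([.4865,.0486,.184],0)
T=snap('top','t10');S=snap('side','s10')
a=S['img'][110:215,205:300];b=T['img'][125:230,160:255]
cv2.imwrite('pics/d10.png',cv2.resize(np.hstack([a,b]),None,fx=4.2,fy=4.2,interpolation=2)[:,:,::-1])
p=lambda s,X:proj(s,X).round(1)
print('peg tip/root if down: top',p(T,[.6455,.164,.0605]),p(T,[.6455,.129,.0605]))
print('if folded',p(T,[.47,.169,.238]),p(T,[.47,.134,.238]))
g=lambda im,v,u0,u1:[tuple(x) for x in im[v,u0:u1:2]]
g0=load('top0')['img'].astype(int)
for v in(139,142,145,148,190): print(v,'now',T['img'][v,160:184].astype(int).sum(1)//3,'was',g0[v,160:184].sum(1)//3)
```

```text
at [0.3042 0.1464 0.3089] jaw yaw deg 0.3 q6 0.28 F [-0.3 -0.4 -0.5] w 0.047 t 17.1667 units [0.632 0.905 0.491] turn units 0.005
peg tip/root if down: top [173.1 143. ] [183.  142.8]
if folded [163.  191.4] [174.2 191.3]
139 now [150 156 161 163 165 169 174 177 173 163 159 162 150 128 117 115 114 111
 100  89  86  85  90  99] was [146 151 156 159 161 165 169 172 169 159 154 157 148 127 118 117 116 115
 115 115 114 115 113 113]
142 now [171 170 171 171 173 174 173 172 169 161 154 146 124  99  86  84  85  85
  85  85  85  90 114 143] was [166 166 166 167 168 170 169 168 164 156 151 142 128 117 120 131 136 128
 117 113 111 112 111 111]
145 now [172 171 170 172 173 175 177 179 175 171 167 150 130 120 118 118 117 117
 118 117 118 128 150 162] was [168 166 166 168 169 171 174 174 170 168 162 145 125 116 115 115 116 115
 116 114 115 114 114 114]
148 now [172 172 172 174 175 177 178 179 177 175 175 163 139 117 113 112 113 112
 112 112 112 124 152 164] was [167 167 167 168 170 173 174 174 171 171 170 157 135 114 109 108 109 109
 108 109 109 109 108 109]
190 now [159 160 160 161 160 161 163 162 159 158 152 140 127 122 123 125 125 126
 125 126 125 121 120 121] was [155 151 131 106  90  87  87  86  85  86  83  81  83  82  81  84  93 109
 120 123 123 118 115 118]
```

The peg is now at top row 142, cols 173–182, exactly where "fully down" predicts, and it is gone from row 190. Now the bar.

Request:
step_arm([
  [[0,0.2,0.1,0],[0,0.4,0.2,0],[0,0.55,0.3,0],[0,0.7,0.4,0],[0,0.91,0.49,0],[0,0.91,0.49,0],[0.15,0.91,0.49,0],[0.3,0.91,0.49,0],[0.3,0.91,0.49,0],[0.3,0.91,0.49,0]],
])

```text
time: 18.1
tool_pos: [0.4874, 0.0485, 0.2461]
ee_rot: [-0.666, 1.564, -2.233]
wrist_force: [0.0, -0.1, 1.3]
width: 0.0471
```

Run:
```python
from h import *
to([.4865,.0486,.186],0)
a=load('t10')['img'].astype(int);b=load('t7')['img'].astype(int)
print(np.abs(a-b)[178:192,182:222].sum(2).mean(), (np.abs(a-b).sum(2)[178:192,182:222]>60).sum())
a=load('s10')['img'].astype(int);b=load('s7')['img'].astype(int)
print((np.abs(a-b).sum(2)[138:180,222:245]>60).sum())
```

```text
at [0.4874 0.0485 0.2461] jaw yaw deg 0.2 q6 -0.02 F [ 0.  -0.1  1.3] w 0.0471 t 18.1 units [ 0.3   -0.003 -0.002] turn units 0.003
17.62857142857143 62
45
```

Request:
step_arm([
  [[0.1,-0.003,0,0.03],[0.2,-0.003,0,0.03],[0.3,-0.003,0,0.03],[0.3,-0.003,0,0.03],[0.3,-0.003,0,0.03]],
])

```text
time: 18.52
tool_pos: [0.4873, 0.0482, 0.1877]
ee_rot: [-0.423, 1.565, -2.021]
wrist_force: [-0.1, -0.2, 0.6]
width: 0.0468
```

Request:
step_arm([
  [[0,0,0,0],[0,0,0,0],[0,0,0,0],[0,0,0,0],[0,0,0,0],[0,0,0,0]],
], claw=0)

```text
time: 19.02
tool_pos: [0.489, 0.0482, 0.1886]
ee_rot: [0.38, 1.565, -1.218]
wrist_force: [3.2, -0.1, 1.0]
width: 0.0153
```

Run:
```python
from h import *
to([.572,.046,.208],-.03)
```

```text
at [0.489  0.0482 0.1886] jaw yaw deg -1.6 q6 0.01 F [ 3.2 -0.1  1. ] w 0.0153 t 19.0167 units [-0.096  0.415  0.   ] turn units 0.002
```

Gripped (15.3 mm reading on the 16 mm bar). Now following the arc up to just short of upright.

Request:
step_arm([
  [[-0.02,0.04,0,0],[-0.039,0.081,0,0],[-0.055,0.123,0,0],[-0.07,0.166,0,0],[-0.082,0.21,0,0],[-0.092,0.253,0,0],[-0.1,0.297,0,0],[-0.106,0.342,0,0],[-0.109,0.387,0,0],[-0.11,0.41,0,0],[-0.11,0.41,0,0]],
])

```text
time: 19.93
tool_pos: [0.5728, 0.0454, 0.2109]
ee_rot: [0.614, 1.563, -0.985]
wrist_force: [-0.5, -3.7, 2.6]
width: 0.0149
```

Run:
```python
from h import *
to([.575,.046,.2095],-.03)
T=snap('top','t11');S=snap('side','s11')
a=S['img'][110:215,205:300];b=T['img'][125:230,160:255]
cv2.imwrite('pics/d11.png',cv2.resize(np.hstack([a,b]),None,fx=4.2,fy=4.2,interpolation=2)[:,:,::-1])
for n in (.572,.575): print('bar upright',proj(T,[n,.0975,.225]).round(1))
print('peg upright expected top px z.025',proj(T,[.572+.13*np.sin(2.58),.16,.025]).round(1))
for v in(136,139,142,145,148,151,154): print(v,T['img'][v,164:190].astype(int).sum(1)//3)
```

```text
at [0.5728 0.0454 0.2109] jaw yaw deg -1.6 q6 0.01 F [-0.5 -3.7  2.6] w 0.0149 t 19.9333 units [ 0.007  0.011 -0.004] turn units 0.001
bar upright [186.1 159.1]
bar upright [186.1 158.1]
peg upright expected top px z.025 [175.7 145.4]
136 [92 83 83 82 80 70 62 67 78 79 80 79 81 81 79 79 80 79 80 80 79 80 79 80
 80 80]
139 [91 87 87 87 84 71 63 72 83 86 86 87 86 85 86 87 86 86 87 86 86 87 85 85
 85 86]
142 [93 95 95 93 91 76 64 79 90 94 93 94 93 93 93 93 93 93 93 91 92 93 93 93
 92 94]
145 [106 109 110 109 102  83  70  92 108 111 111 112 112 111 111 111 111 111
 111 109 111 111 111 110 109 109]
148 [111 115 115 116 109  88  72  90 104 107 108 107 107 107 108 107 106 107
 108 107 106 108 107 107 108 107]
151 [113 114 116 115 109  91  69  77  89  91  91  91  91  92  90  91  92  90
  90  91  91  91  90  91  92  92]
154 [113 114 115 116 110  89  65  68  81  83  83  85  85  85  85  85  86  84
  84  85  84  85  85  84  84  84]
```

Request:
step_arm([
  [[0,0.01,0,0],[0,0.015,0,0],[0,0.02,0,0],[0,0.02,0,0],[0,0.02,0,0]],
])

```text
time: 20.45
tool_pos: [0.5756, 0.0453, 0.211]
ee_rot: [0.502, 1.563, -1.097]
wrist_force: [-2.6, -3.0, 3.5]
width: 0.015
```

Request:
step_arm([
  [[0,0.01,0,0],[0,0.015,0,0],[0,0.015,0,0],[0,0.015,0,0]],
])

```text
time: 20.78
tool_pos: [0.5782, 0.0452, 0.2108]
ee_rot: [0.357, 1.564, -1.243]
wrist_force: [-4.2, -2.5, 3.8]
width: 0.0152
```

Run:
```python
from h import *
to([.575,.046,.2095],-.03)
S=snap('side','s12')
cv2.imwrite('pics/d12.png',cv2.resize(S['img'][110:230,190:310],None,fx=5,fy=5,interpolation=2)[:,:,::-1])
```

```text
at [0.5782 0.0452 0.2108] jaw yaw deg -1.6 q6 0.01 F [-4.2 -2.5  3.8] w 0.0152 t 20.7833 units [ 0.007 -0.016 -0.004] turn units 0.002
```

View pics/d12.png

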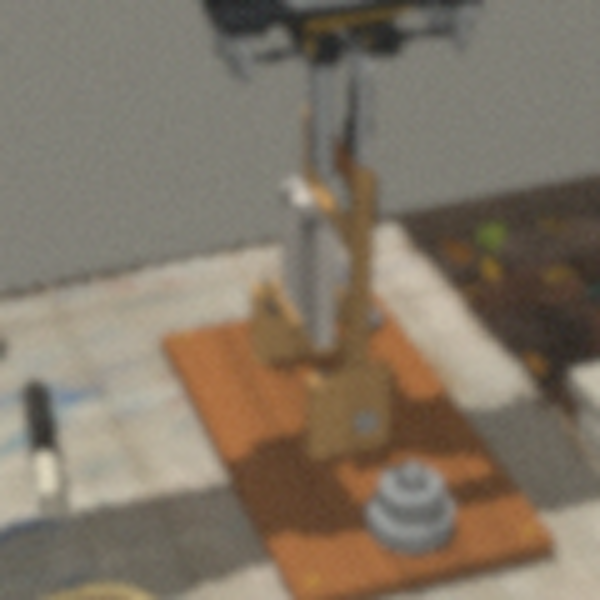

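Request:
step_arm([
  [[0,-0.01,0,0],[0,-0.01,0,0],[0,-0.01,0,0],[0,-0.01,0,0],[0,-0.01,0,0],[0,-0.01,0,0]],
])

```text
time: 21.33
tool_pos: [0.5765, 0.0453, 0.2109]
ee_rot: [0.438, 1.563, -1.161]
wrist_force: [-1.6, -3.5, 2.4]
width: 0.0154
```

Run:
```python
from h import *
S=load('s12')
for y in(.13,.16): print((proj(S,[.574+.069,y,.025])-[190,110])*5)
o=robot.get_obs();print(o['width'],np.round(o['wrist_force'],1),np.abs(o['qvel']).max())
robot.close_job()
```

```text
[366.50535671 313.94721537]
[352.16845491 295.31732603]
0.015397308170711308 [-1.6 -3.5  2.4] 0.002016989602215641
the job is handed in; nothing more can be done
```

I threaded both rings onto the post, put the kickstand down, brought the frame upright, and handed the job in at about 21 s with the gripper still holding the bar.

- **Rings:** the wide one went on first, then the narrow one. The views after placing and the last side view show them concentric and stacked flat.
- **Kickstand:** the closed fingers pushed it over its centre and it went down by itself. From above, the toe peg lay within about a pixel of its predicted fully-down place. In the last side view there is steel at (375,318), where (366,314) was expected.
- **Frame:** I raised it on its arc until the toe began to resist. The push back was −4.2 N at the furthest point, so I eased off about 2 mm, to −1.6 N. The finger reading is 15.4 mm on the 16 mm bar, in line with the 1–2 mm low readings on the rings. The arm was still at hand-in.

**Less certain or not as planned:**
- The frame's uprightness is known only to about 0.02 rad. Just before I eased off, the side view and the arm's travel suggested it leaned back by that much. I took no picture after easing off.
- My first grip on the wide ring was too high, so I opened and gripped again lower.
- The two camera views of the post tip disagreed by about 5 mm. I corrected this from a side view with the ring held over the post.
- I viewed 12 pictures, the limit, against the planned 8.

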